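# Park the marble-run corner behind the drop-front flap

### The arm

A 6-joint arm with a two-finger parallel gripper is mounted at the origin on the work surface. World frame = base frame: x ahead of the robot, y to its left, z up, the work surface at z = 0. Lengths are in m, angles in rad, forces in N, time in s.
With the tool pointing down it reaches from about 0.325 to 0.85 m from the base axis. Payload 4.4 kg.
Tool frame: the origin (TCP) lies where the fingers leave the gripper's body, on its centre line; the fingertips stand 97 mm ahead of it and the grasp point (between the pads) lies 78 mm ahead of it (env.grip_point_offset is the distance from the TCP to the grasp point, in m); z points along the fingers, y is the line along which they close (so a half turn about z gives the same grasp; the last joint's range is limited). The gripper opens to 94 mm and grips with 3 to 60 N. Pads are 16 mm wide; open, the fingers measure 119 mm over their backs; the gripper's body (75 mm by 177 mm) begins 78 mm behind the grasp point.
Start: joints at [-1.359, 0.207, 1.542, -0, 1.393, -0.15], TCP at [0.204, -0.538, 0.303] pointing down, gripper open.
Joint ranges: [-2.73, 2.73], [-0.86, 2.22], [0.23, 2.46], [-1.11, 4.25], [0.08, 2.63], [-2.82, 2.82]. Speed limits (rad/s): [2.79, 2.79, 3.14, 3.14, 3.14, 3.14].

### API

Orientations are given as a unit quaternion [w, x, y, z].
In Python, from rig import env, viewer gives the robot as it stands. The module is installed in compiled form; this text tells all that it offers.
- The arm moves only by the tool arm_command, never from a script. Its argument "plan" is a list of rows, each a list of 6 numbers: the shift along the tool's x, y, z in cm, then the turn, a rotation vector about the tool's x, y, z in rad. A call has 1 to 20 rows; each row is the pose to reach, as a shift and turn from the pose commanded when the call began, along the tool's axes at that moment; what a row does not reach only later rows make up. A row lasts 1/8 s, in which the tool goes at most 62.5 mm and 10.7 degrees, less where a joint would pass 70% of its speed; a pose out of reach is approached as far as the arm can. A call with a gripper value outside its range is refused whole. "grip" is the opening in per cent of the stroke, from 0 (shut) to 100 (fully open), set as the call begins (left out, the last holds). The fingers move at their own pace and stop on an object; "newtons" is the grip in N (left out, the last holds). Time passes only in rows, so rows that repeat a pose let the fingers close. It gives the time, the measured TCP pose, the force, the opening and the grip force at its end, in the units of the state.
- env.sense(): the state, without advancing time (a new reading comes with each control period).
- viewer.camera(name): name is "side" or "top" or "wrist"; returns the picture (480x640x3 uint8, red, green, blue); there is no depth.
- viewer.camera_info(name): a dict with "mtx" (3x3 intrinsics, pixels), "extrinsics" (4x4, takes a point from camera to world coordinates); the wrist camera has in their place "tool_from_camera" (4x4, takes a point from camera to tool coordinates, whose origin is the TCP and whose axes are the flange's). Camera axes: x right, y up, looking along -z (the intrinsics and any distortion apply to the point x, -y, -z); pixel columns grow to the right and rows downward; lengths in m; the calibration is good to about 2 mm. The wrist camera is an equidistant fisheye: a pixel r from the principal point sees the ray r / f radians off the axis. A picture is of the moment at which its call begins: read the wrist's pose just before it. camera_info takes no time and is no camera call.
- env.finish_job(): hands the job in; it is judged then, once.
The state is a dict: "clock": time; "joints": joint angles; "qd": joint speeds; "joint_torque": joint torques, N m; "position": TCP position; "tcp_rot": TCP orientation; "wrist_force": force on the tool from outside, world axes, zero at the start; "moment": the same for the moment, N m; "width": finger opening in m; "grasp_force": force on a finger pad.
Only numpy, scipy, OpenCV 4.12 (cv2) and the standard library are available. Lean on these libraries where they do the work, as an engineer would, in place of code of your own. Each camera call takes 0.05 s, during which the arm holds its last target. There are 200 camera calls.

### The job

Put the beech marble-run corner piece away in the small crate: pull the crate's front flap down until it lies flat, lay the piece channel-up into its matching L-shaped frame on the inside of the flap so that it is fully down on the flap and let go of it, then push the flap back up until it is shut, with the piece still sitting in its frame. Leave the jar on the crate, the lunchbox and the bucket where they stand.

Things in the scene. Friction and masses are not known exactly. Their poses are not given: they have to be found in the camera images.
- crate: Small wooden crate on its side, fixed on the table; origin on the table below the middle of the hinge line; x runs level into the crate, y along the hinge line, z up. 220 mm wide (y), 210 mm deep behind the flap (x 14 to 224 mm), roof 228 mm above the table. It opens roughly to the robot's left; the flap swings down away from it over the table.
- flap (a joint): Opening angle of the crate's bottom-hinged front flap: 0 = shut (upright), 1.57 rad = lying flat, its stop. The hinge is stiff and damped: the flap stays where it is left near upright (up to about 0.3 rad), sinks slowly open by itself beyond about 0.6 rad, and needs up to about 6 N at the tab to raise it.
- flap_hinge (a point): Midpoint of the flap's hinge line, on the flap's outer face, 50 mm above the table. Turns with the flap: y along the hinge line (level); z in the flap from hinge to tab (up when shut); x square to the flap, out of its inner face (into the crate when shut, up when flat). The flap is 220 mm wide (y -110 to 110), 180 mm high (z), 14 mm thick (x 0 to 14).
- flap_tab (a point): Holding point of the red tab on the middle of the flap's upper edge: 210 mm along z from the hinge, at mid thickness (x 7 mm); axes as flap_hinge. Tab 30 mm wide (y), 14 thick (x), ending 18 mm beyond this point, 48 beyond the flap's edge; above the roof when shut, 57 mm above the table when flat. Held by its narrow sides (jaws along y), it can turn between the fingers as the flap swings.
- flap_pocket (a point): Where corner_center lies when the piece is home in the blue L frame on the flap's inner face: x 34, y -14, z 98 mm from flap_hinge, axes as there; 20 mm off that face. Home, the piece's z is along this x, its x along -z (to the hinge), its y along y; it fits only so, 2 mm play all round. Frame walls 10 mm thick, 18 mm high off the face (30 mm on the hinge side).
- corner_center (a point): Beech marble-run corner piece, L-shaped, 40 mm high, about 0.12 kg, 18 mm wide channel on top, lying loose on the table, channel up. Point: middle of the straight bar, half-way up (20 mm). Bar 110 mm long (x -55 to 55), 42 mm wide (y -21 to 21); side arm at x 23 to 55, y 21 to 49; z up. Upright sides; can be held across the bar's width.
- jar: Orange twist-cap jar, 68 mm across, 85 mm high, standing on the crate's roof towards its back; origin at the middle of its base. To be left alone.
- lunchbox: Closed stainless lunchbox with clamps, 102 x 156 x 55 mm, on the table; origin at the middle of its base. To be left alone.
- bucket: Green toy bucket, 110 mm across the rim, 108 mm high, on the table; origin at the middle of its base. To be left alone.

How it is judged:
On the way, in this order (a step that is already met when the one before it is completed fails the run):
1. the flap is pulled down flat (value of joint flap above 1.47 rad), for 0.2 s.
2. the piece lies fully down in its frame on the flat flap, let go (value of joint flap above 1.45 rad and distance between corner_center and flap_pocket below 0.006 m and x of corner_center in the frame of flap_pocket below 0.003 m and angle between the z axis of corner_center and the x axis of flap_pocket, either way round below 0.06 rad and contact force between the fingers and corner below 0.3 N), for 0.2 s.
At the end, for the whole second after the job is handed in: The flap is shut (within 0.06 rad of upright), and the piece is at rest in its frame on the flap's inside (its centre within 9 mm of the home point, tilted less than 0.15 rad off the flap's face) (value of joint flap below 0.06 rad and distance between corner_center and flap_pocket below 0.009 m and angle between the z axis of corner_center and the x axis of flap_pocket, either way round below 0.15 rad and linear speed of corner below 0.02 m/s); the robot touches nothing.
It fails at once if the jar is shifted by more than 20 mm (distance of jar from where it was at the start of the episode above 0.02 m).
It fails at once if the lunchbox is shifted by more than 20 mm (distance of lunchbox from where it was at the start of the episode above 0.02 m).
It fails at once if the bucket is shifted by more than 20 mm (distance of bucket from where it was at the start of the episode above 0.02 m).
It also fails if it takes over 69 s, if anything falls off the work surface, if the arm or the gripper's body presses on something with over 40 N, if the wrist force passes 120 N, or if a joint passes its speed limit or range.

## Working session

There is one attempt and no reset: what is moved stays moved. The work goes in short steps, Python scripts to look and compute and a tool call to move; the robot and the scene stay as the last step left them, time stands still between calls to the robot, and variables do not carry over. Pictures are saved under pics/ and viewed, at most 10 in all, crops included, and the job is handed in when it is done.

Besides the shell and the picture viewer there is one more tool, called by a JSON object that holds its "op" and its "data", one argument or row to a line. arm_command: Moves the arm, as the interface text tells. Its arguments: {"type":"object","properties":{"plan":{"type":"array"},"grip":{"type":"number"},"newtons":{"type":"number"}},"required":["plan"]}

```bash
mkdir -p pics
python3 - <<'E'
from rig import env, viewer
import cv2, numpy as np
np.set_printoptions(precision=4,suppress=True)
for n in ("side","top","wrist"):
    im=viewer.camera(n); cv2.imwrite(f"pics/{n}0.png",im[:,:,::-1])
    i=viewer.camera_info(n); print(n,{k:np.array(v).tolist() if not isinstance(v,str) else v for k,v in i.items()})
s=env.sense(); print(s)
E
```

```text
side {'mtx': [[465.26788099675866, 0.0, 331.3149994230299], [0.0, 465.26788099675866, 237.67748594264233], [0.0, 0.0, 1.0]], 'extrinsics': [[-0.8146101209534928, 0.2945841192754193, -0.49963041091476934, 0.15715121937026222], [-0.5799278829324672, -0.42807876196592204, 0.693132183750827, 0.6574698483655977], [-0.009695433853233877, 0.8543820984925006, 0.5195548366996005, 0.6397101208848632], [0.0, 0.0, 0.0, 1.0]]}
top {'mtx': [[509.8116721785053, 0.0, 318.5408938013497], [0.0, 509.8116721785053, 233.44667995125187], [0.0, 0.0, 1.0]], 'extrinsics': [[0.005045869195289705, 0.9979057459737832, -0.06448768375877098, 0.5399085014585467], [-0.999762365887652, 0.006401880063190191, 0.02083813058749016, 0.05047829012276116], [0.02120733266558504, 0.06436721280406475, 0.9977009125770346, 1.0596740968035188], [0.0, 0.0, 0.0, 1.0]]}
wrist {'mtx': [[371.64829954431775, 0.0, 317.5587156824954], [0.0, 371.64829954431775, 241.818515330107], [0.0, 0.0, 1.0]], 'tool_from_camera': [[-0.00014564595799765556, 0.9732400766444513, 0.22979062644145504, 0.0664020667634534], [0.9999991965225777, -0.00014761829849260823, 0.0012590325793252666, -0.00037019832171758527], [0.0012592622652852405, 0.22979062518288113, -0.9732392731680152, -0.08226661887463005], [0.0, 0.0, 0.0, 1.0]]}
{'clock': 0.15, 'joints': array([-1.3595,  0.2072,  1.5426,  0.    ,  1.3935, -0.1505]), 'qd': array([-0.001 , -0.0013, -0.0034, -0.0006,  0.0018,  0.0007]), 'joint_torque': array([  0.0004, -37.1314, -28.181 ,   0.0699,   0.0327,  -0.0001]), 'position': array([ 0.2034, -0.5373,  0.3018]), 'tcp_rot': array([-0.0009,  0.9837,  0.1799, -0.    ]), 'wrist_force': array([ 0.0354, -0.8102,  0.2953]), 'moment': array([ 0.0164, -0.028 , -0.0136]), 'grasp_force': 0.0, 'width': 0.09387935452529118}
```

View pics/top0.png

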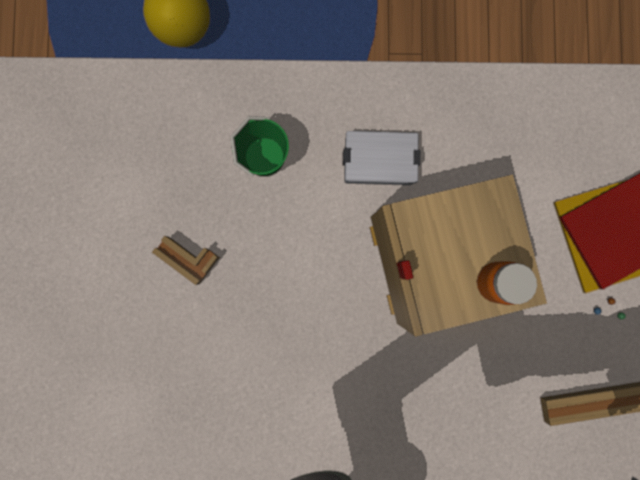

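View pics/side0.png

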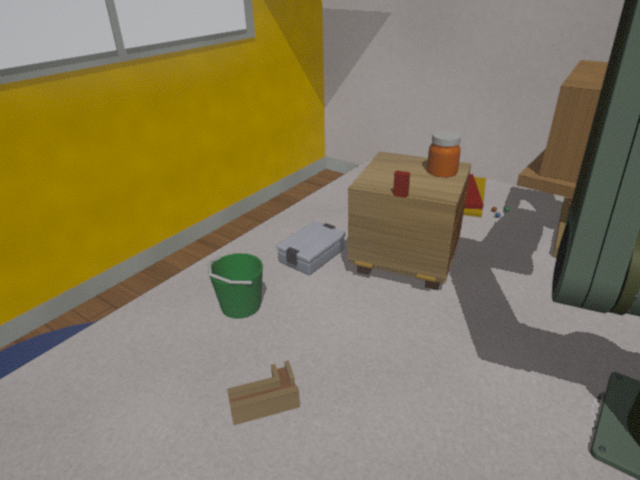

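The top view shows the crate with its roof corners at about (388,205), (515,177), (546,302) and (415,334), the red tab at (405,270) and the piece at (187,260). The bucket is at (262,147) and the lunchbox at (383,157). The side view agrees, and the flap is shut.

```bash
cat > h.py <<'E'
import cv2, numpy as np
from scipy.spatial.transform import Rotation as R
from rig import env, viewer
np.set_printoptions(precision=4,suppress=True)
def rays(n,uv,pose=None):
    i=viewer.camera_info(n); K=np.array(i["mtx"]); uv=np.atleast_2d(uv).astype(float)
    a=(uv-K[:2,2])/np.array([K[0,0],K[1,1]])
    if n=="wrist":
        th=np.linalg.norm(a,axis=1); d=np.c_[a[:,0]*np.sinc(th/np.pi),-a[:,1]*np.sinc(th/np.pi),-np.cos(th)]
        p,q=pose; T=np.eye(4); T[:3,:3]=R.from_quat(np.roll(q,-1)).as_matrix(); T[:3,3]=p
        E=T@np.array(i["tool_from_camera"])
    else: d=np.c_[a[:,0],-a[:,1],-np.ones(len(a))]; E=np.array(i["extrinsics"])
    return E[:3,3], d@E[:3,:3].T
def plane(n,uv,z,pose=None):
    o,d=rays(n,uv,pose); return o+d*((z-o[2])/d[:,2])[:,None]
def proj(n,P,pose=None):
    i=viewer.camera_info(n); K=np.array(i["mtx"])
    if n=="wrist":
        p,q=pose; T=np.eye(4); T[:3,:3]=R.from_quat(np.roll(q,-1)).as_matrix(); T[:3,3]=p
        E=T@np.array(i["tool_from_camera"])
    else: E=np.array(i["extrinsics"])
    c=(np.atleast_2d(P)-E[:3,3])@E[:3,:3]; x=c*[1,-1,-1]
    if n=="wrist":
        r=np.linalg.norm(x[:,:2],axis=1); a=x[:,:2]/r[:,None]*np.arctan2(r,x[:,2])[:,None]
    else: a=x[:,:2]/x[:,2:]
    return a*[K[0,0],K[1,1]]+K[:2,2]
def red(im):
    h=cv2.cvtColor(im,cv2.COLOR_RGB2HSV); return (((h[...,0]<6)|(h[...,0]>174))&(h[...,1]>150)&(h[...,2]>60)).astype(np.uint8)
def wood(im):
    h=cv2.cvtColor(im,cv2.COLOR_RGB2HSV); return ((h[...,0]>8)&(h[...,0]<25)&(h[...,1]>75)).astype(np.uint8)
def blobs(m,amin=30):
    n,l,st,c=cv2.connectedComponentsWithStats(m)
    return [(st[k].tolist(),c[k].round(1).tolist(),(l==k).astype(np.uint8)) for k in range(1,n) if st[k,4]>=amin]
E
python3 - <<'E'
from h import *
im=cv2.imread("pics/top0.png")[:,:,::-1].copy(); sd=cv2.imread("pics/side0.png")[:,:,::-1].copy()
for n,i in(("top",im),("side",sd)):
    for s,c,m in blobs(red(i)): 
        if s[4]<700: print(n,"red",s,c, cv2.boxPoints(cv2.minAreaRect(cv2.findNonZero(m))).tolist())
m=wood(im); m[:100]=0
for s,c,mm in blobs(m,150):
    ct=max(cv2.findContours(mm,0,2)[0],key=len); print("wood",s,c,cv2.approxPolyDP(ct,3,True)[:,0].tolist())
g=lambda i,x,y,w,h,f:cv2.resize(i[y:y+h,x:x+w],None,fx=f,fy=f,interpolation=cv2.INTER_CUBIC)
cv2.imwrite("pics/crop0.png",np.hstack([g(im,140,215,100,85,4),g(im,360,170,100,85*1,4)])[:,:,::-1])
E
```

```text
top red [398, 261, 15, 18, 195] [405.2, 269.6] [[396.8108215332031, 261.8648986816406], [409.2973327636719, 259.7838439941406], [412.2702941894531, 277.6216735839844], [399.7837829589844, 279.7027282714844]]
side red [394, 171, 15, 26, 258] [401.0, 183.5] [[393.5914611816406, 195.53697204589844], [395.1361999511719, 170.82102966308594], [408.2101135253906, 171.6381378173828], [406.6653747558594, 196.3540802001953]]
side red [465, 175, 17, 33, 339] [472.5, 195.1] [[465.0, 175.0], [481.0, 175.0], [481.0, 207.0], [465.0, 207.0]]
wood [370, 175, 176, 161, 18219] [453.4, 253.7] [[512, 175], [384, 205], [371, 217], [373, 242], [379, 246], [390, 289], [387, 298], [391, 313], [395, 313], [397, 306], [399, 323], [414, 335], [545, 303]]
wood [554, 180, 72, 113, 1477] [580.2, 232.9] [[625, 180], [554, 202], [584, 292], [599, 286], [559, 217]]
wood [153, 236, 66, 48, 1459] [185.4, 259.5] [[153, 250], [194, 283], [218, 257], [204, 248], [195, 257], [164, 236]]
wood [541, 383, 99, 42, 2791] [591.4, 403.9] [[639, 383], [541, 398], [545, 420], [558, 424], [639, 411]]
```

Run:
```python
import cv2,numpy as np
im=cv2.imread("pics/top0.png"); g=lambda i,x,y,w,h,f:cv2.resize(i[y:y+h,x:x+w],None,fx=f,fy=f,interpolation=cv2.INTER_CUBIC)
cv2.imwrite("pics/crop1.png",np.hstack([cv2.copyMakeBorder(g(im,145,225,80,65,4),0,300,0,0,0),g(im,360,195,120,140,4)]))
```

```text
(no output)
```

View pics/crop1.png

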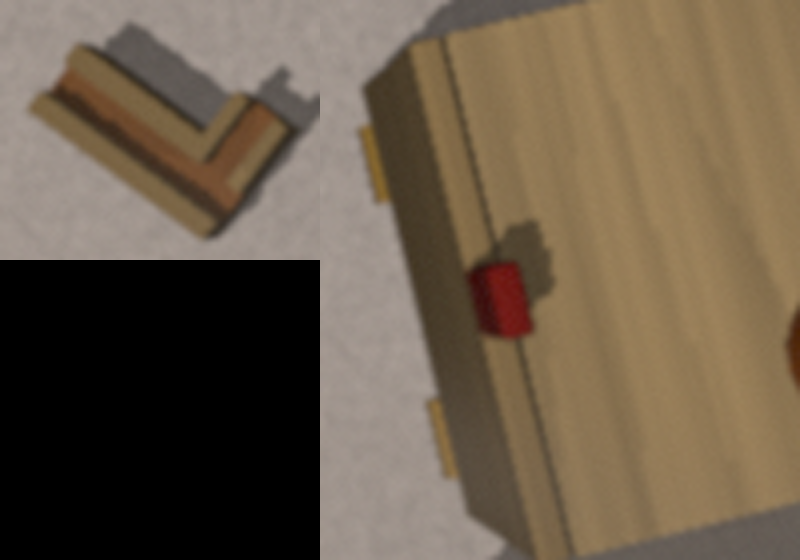

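The left crop shows the piece's top face. The bar's outer edge runs from (152.5,252) to (197,284.5), its far corner is (165.5,235.5), and the arm tip runs from (205,249) to (219.5,257.5). The right crop shows the flap's outer top edge from (382.5,206) to (414,334), with the tab in the middle.

Run:
```python
from h import *
P=plane("top",[[152.5,252],[197,284.5],[165.5,235.5],[205,248.75],[219.5,257.5]],.04)[:,:2]
L=np.array([[-55,-21],[55,-21],[-55,21],[23,49],[55,49]])/1000
def fit(L,P):
    a,b=L-L.mean(0),P-P.mean(0); t=np.arctan2((a[:,0]*b[:,1]-a[:,1]*b[:,0]).sum(),(a*b).sum())
    c,s=np.cos(t),np.sin(t); M=np.array([[c,-s],[s,c]]); o=P.mean(0)-M@L.mean(0); return o,t,np.linalg.norm(L@M.T+o-P,axis=1)
print("piece",fit(L,P))
# crate: flap outer top corners and roof back corners
F=plane("top",[[382.5,206.2],[413.7,334]],.230)[:,:2]; B=plane("top",[[513,175.5],[546,303]],.228)[:,:2]
print(F,B)
# crate x into crate (-y world), z up, y = z cross x
L=np.array([[0,-110],[0,110],[224,-110],[224,110]])/1000
for Q in (np.r_[F,B],np.r_[F[::-1],B[::-1]]):print("crate",fit(L,Q))
im=cv2.imread("pics/top0.png")[:,:,::-1].copy()
o,t,_=fit(L,np.r_[F[::-1],B[::-1]])
X=np.array([np.cos(t),np.sin(t)]); 
print("tabtop",np.r_[o+.007*X,.278],proj("top",np.r_[o+.007*X,.278]),proj("side",np.r_[o+.007*X,.278]))
print("jar",plane("top",[516,283],.313))
for n,uv in(("bucket",[[262,120],[235,147],[262,175],[288,147]]),):print(n,plane("top",uv,.108)[:,:2])
print("lunch",plane("top",[[347,131],[420,131],[418,184],[345,183]],.055)[:,:2])
```

```text
piece (array([0.5503, 0.3016]), np.float64(-2.209211066939833), array([0.0008, 0.0022, 0.0008, 0.0025, 0.0022]))
[[ 0.639  -0.0716]
 [ 0.4316 -0.1216]] [[ 0.6922 -0.2894]
 [ 0.482  -0.3397]]
crate (array([ 0.5395, -0.0957]), np.float64(-1.3755748984991745), array([0.2124, 0.2209, 0.2223, 0.2137]))
crate (array([ 0.5352, -0.0966]), np.float64(-1.3363846201308065), array([0.0035, 0.0032, 0.0018, 0.0021]))
tabtop [ 0.5368 -0.1035  0.278 ] [[407.9513 268.8662]] [[400.9805 171.5979]]
jar [[ 0.517 -0.256  0.313]]
bucket [[0.816  0.1388]
 [0.7637 0.1889]
 [0.7109 0.1375]
 [0.7647 0.0891]]
lunch [[ 0.8109 -0.0265]
 [ 0.8125 -0.1734]
 [ 0.705  -0.1686]
 [ 0.7058 -0.0227]]
```

```bash
cat >> h.py <<'E'
def rows(*T):
    """targets (x,y,z,yaw of tool x) with tool down -> rows from present pose"""
    s=env.sense(); p=np.array(s["position"]); M=R.from_quat(np.roll(s["tcp_rot"],-1))
    print("t",s["clock"],"pos",p,"F",s["wrist_force"],"w",s["width"],"g",s["grasp_force"])
    for x,y,z,w in T:
        c,q=np.cos(w),np.sin(w); D=R.from_matrix(np.array([[c,q,0],[q,-c,0],[0,0,-1]]))
        print(np.r_[100*M.inv().apply(np.array([x,y,z])-p),(M.inv()*D).as_rotvec()].round(3).tolist())
def pose():
    s=env.sense(); return s["position"],s["tcp_rot"]
oc=np.array([.5352,-.0966]); tc=-1.3364; xc=np.array([np.cos(tc),np.sin(tc)]); yc=np.array([-xc[1],xc[0]])
def flap(th,x,y,z):
    return np.r_[oc+xc*(x*np.cos(th)-z*np.sin(th))+yc*y, .05+z*np.cos(th)+x*np.sin(th)]
E
python3 -c "
from h import *
print(flap(0,.007,0,.21),flap(1.571,.007,0,.21),flap(1.571,.034,-.014,.098))
rows((.2034,-.5373,.44,.362),(.537,-.103,.44,1.805),(.537,-.103,.41,1.805))"
```

```text
[ 0.5368 -0.1034  0.26  ] [0.4864 0.1077 0.057 ] [ 0.4988 -0.0045  0.084 ]
t 0.15 pos [ 0.2034 -0.5373  0.3018] F [ 0.0354 -0.8102  0.2953] w 0.09387935452529118 g 0.0
[0.002, -0.028, -13.825, -0.002, -0.0, -0.0]
[46.575, -28.839, -13.761, -0.001, -0.001, -1.443]
[46.574, -28.833, -10.761, -0.001, -0.001, -1.443]
```

{"op": "arm_command", "data": {
  "plan": [
    [0,0,-6,0,0,0],
    [0,0,-12,0,0,0],
    [4,-2.5,-13.8,0,0,-0.15],
    [9,-5.5,-13.8,0,0,-0.3],
    [14,-8.6,-13.8,0,0,-0.47],
    [19,-11.7,-13.8,0,0,-0.64],
    [24,-14.8,-13.8,0,0,-0.8],
    [29,-17.9,-13.8,0,0,-0.97],
    [34,-21,-13.8,0,0,-1.13],
    [39,-24.1,-13.8,0,0,-1.29],
    [43.5,-26.9,-13.8,0,0,-1.443],
    [46.57,-28.83,-12,0,0,-1.443],
    [46.57,-28.83,-11,0,0,-1.443],
    [46.57,-28.83,-11,0,0,-1.443]
  ],
  "grip": 100
}}

```text
clock: 1.9
position: [0.5363, -0.1035, 0.4112]
tcp_rot: [-0.001, 0.62, 0.785, -0.001]
wrist_force: [-0.4, -0.3, -0.3]
width: 0.0941
grasp_force: 0.0
```

Run:
```python
from h import *
p=pose(); im=viewer.camera("wrist"); cv2.imwrite("pics/w1.png",im[:,:,::-1])
rows((.537,-.103,.338,1.805))
P=[flap(0,x,y,.228) for x in(0,.014) for y in(-.015,.015)]
print(proj("wrist",P,p))
for s,c,m in blobs(red(im)): print(s,c,cv2.boxPoints(cv2.minAreaRect(cv2.findNonZero(m))).round(1).tolist())
```

```text
t 1.95 pos [ 0.5364 -0.104   0.4122] F [-0.3618  0.1213  0.7256] w 0.09401323287445336 g 0.0
[0.085, 0.09, 7.419, -0.001, -0.0, -0.001]
[[294.1211 256.7265]
 [343.9203 256.7292]
 [294.5275 278.727 ]
 [343.4931 278.7305]]
[293, 240, 47, 35, 1138] [315.7, 260.8] [[291.8999938964844, 272.70001220703125], [294.1000061035156, 239.3000030517578], [340.3999938964844, 242.39999389648438], [338.20001220703125, 275.79998779296875]]
```

View pics/w1.png

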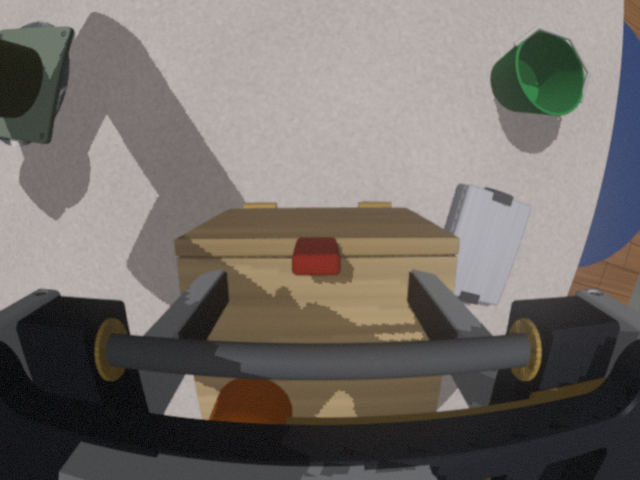

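The wrist view shows the tab's top face at about cols 293–340 and rows 254–275. The flap's outer top corners are at (177,238) and (459,237), level in the image, so the yaw is right.

Run:
```python
from h import *
p=pose()
print(proj("wrist",[flap(0,0,y,.18) for y in(-.11,.11)]+[flap(0,.014,y,.18) for y in(-.11,.11)],p))
im=cv2.imread("pics/w1.png")[:,:,::-1].copy()
g=cv2.cvtColor(im,cv2.COLOR_RGB2GRAY).astype(int)
for c in(200,240,270,370,400,440): print(c,g[228:264,c].tolist())
print(g[247,165:190].tolist(),g[247,448:470].tolist()); print(im[265,285:350,0].tolist()); print(im[234:282,316,0].tolist())
```

```text
[[175.162  238.2655]
 [461.76   237.9099]
 [176.754  255.8657]
 [460.2053 255.5121]]
200 [91, 95, 96, 95, 94, 94, 89, 88, 88, 87, 97, 121, 131, 131, 129, 128, 123, 121, 115, 104, 89, 80, 80, 81, 81, 82, 82, 77, 64, 67, 75, 80, 88, 88, 88, 93]
240 [94, 96, 96, 97, 95, 91, 87, 92, 90, 93, 104, 122, 130, 131, 134, 127, 128, 127, 125, 123, 124, 128, 126, 125, 126, 122, 115, 106, 87, 89, 111, 132, 133, 135, 133, 132]
270 [96, 95, 96, 95, 97, 91, 89, 89, 92, 98, 107, 124, 132, 132, 131, 132, 132, 128, 128, 127, 128, 128, 130, 128, 127, 124, 113, 105, 92, 96, 112, 134, 138, 136, 136, 136]
370 [96, 95, 94, 94, 91, 95, 93, 94, 96, 106, 126, 135, 138, 137, 136, 136, 136, 135, 132, 131, 131, 132, 132, 129, 128, 126, 113, 99, 94, 109, 130, 141, 145, 142, 141, 141]
400 [96, 95, 97, 95, 93, 95, 94, 95, 96, 107, 126, 135, 137, 137, 137, 139, 134, 135, 134, 135, 132, 134, 132, 131, 131, 125, 111, 96, 97, 121, 139, 146, 144, 145, 143, 143]
440 [105, 101, 98, 98, 99, 97, 98, 98, 92, 107, 127, 137, 139, 139, 138, 139, 137, 135, 135, 137, 134, 136, 132, 133, 128, 120, 108, 101, 110, 138, 148, 149, 147, 146, 146, 144]
[115, 113, 116, 117, 117, 117, 115, 115, 112, 101, 89, 80, 81, 80, 81, 79, 82, 80, 80, 79, 77, 80, 77, 78, 78] [135, 135, 135, 133, 137, 135, 134, 135, 135, 134, 132, 151, 167, 173, 172, 173, 172, 174, 175, 172, 172, 171]
[154, 154, 154, 155, 153, 151, 135, 117, 120, 125, 128, 128, 131, 132, 132, 132, 132, 131, 134, 130, 132, 131, 134, 132, 131, 133, 131, 134, 132, 131, 130, 130, 131, 130, 133, 133, 133, 132, 131, 133, 131, 131, 131, 132, 130, 131, 132, 130, 132, 129, 126, 124, 115, 109, 96, 91, 99, 105, 106, 106, 103, 107, 105, 108, 106]
[107, 108, 103, 95, 91, 89, 90, 88, 89, 89, 87, 90, 89, 89, 91, 90, 92, 96, 91, 94, 108, 121, 129, 133, 132, 135, 134, 134, 132, 134, 131, 130, 129, 131, 129, 127, 127, 129, 122, 113, 108, 98, 102, 104, 107, 113, 113, 113]
```

```bash
sed -i 's/oc=np.array(\[.5352,-.0966\]); tc=-1.3364/oc=np.array([.5338,-.0969]); tc=-1.333/' h.py
python3 - <<'E'
from h import *
w=tc+np.pi
q=lambda th:(*(flap(th,.007,0,.21)+[0,0,.078]),w)
rows(q(0))
print([ (100*np.array([.21*np.sin(t)-.007*np.cos(t)+.007,0,.21-.21*np.cos(t)-.007*np.sin(t)])).round(2).tolist() for t in np.linspace(0,1.571,19)])
E
```

```text
t 1.95 pos [ 0.5364 -0.104   0.4122] F [-0.3618  0.1213  0.7256] w 0.09401323287445336 g 0.0
[0.052, -0.077, 7.419, -0.001, -0.0, -0.005]
[[0.0, 0.0, 0.0], [1.83, 0.0, 0.02], [3.66, 0.0, 0.2], [5.46, 0.0, 0.53], [7.23, 0.0, 1.03], [8.94, 0.0, 1.67], [10.6, 0.0, 2.46], [12.17, 0.0, 3.4], [13.66, 0.0, 4.46], [15.06, 0.0, 5.66], [16.34, 0.0, 6.97], [17.5, 0.0, 8.38], [18.54, 0.0, 9.9], [19.44, 0.0, 11.49], [20.2, 0.0, 13.16], [20.8, 0.0, 14.89], [21.26, 0.0, 16.67], [21.56, 0.0, 18.48], [21.7, 0.0, 20.3]]
```

{"op": "arm_command", "data": {
  "plan": [
    [0.05,-0.08,3,0,0,-0.005],
    [0.05,-0.08,6,0,0,-0.005],
    [0.05,-0.08,7.4,0,0,-0.005],
    [0.05,-0.08,7.4,0,0,-0.005]
  ]
}}

```text
clock: 2.45
position: [0.5356, -0.1037, 0.3383]
tcp_rot: [-0.001, 0.618, 0.786, -0.0]
wrist_force: [-0.0, 0.1, 0.0]
width: 0.0939
grasp_force: 0.0
```

{"op": "arm_command", "data": {
  "plan": [
    [0,0,0,0,0,0],
    [0,0,0,0,0,0],
    [0,0,0,0,0,0],
    [0,0,0,0,0,0],
    [0,0,0,0,0,0],
    [0,0,0,0,0,0]
  ],
  "grip": 0,
  "newtons": 25
}}

```text
clock: 3.2
position: [0.5361, -0.103, 0.3386]
tcp_rot: [-0.0, 0.618, 0.786, -0.0]
wrist_force: [-0.5, 0.6, -0.2]
width: 0.0374
grasp_force: 0.0
```

{"op": "arm_command", "data": {
  "plan": [
    [0,0,0,0,0,0],
    [0,0,0,0,0,0]
  ]
}}

```text
clock: 3.45
position: [0.5349, -0.1033, 0.3385]
tcp_rot: [-0.001, 0.618, 0.786, -0.001]
wrist_force: [-5.2, -2.1, 2.5]
width: 0.0299
grasp_force: 25.0
```

{"op": "arm_command", "data": {
  "plan": [
    [0.6,0,0,0,0,0],
    [1.83,0,0.02,0,0,0],
    [3.66,0,0.2,0,0,0],
    [5.46,0,0.53,0,0,0],
    [7.23,0,1.03,0,0,0]
  ]
}}

```text
clock: 4.08
position: [0.5178, -0.0336, 0.3285]
tcp_rot: [-0.0, 0.618, 0.786, -0.002]
wrist_force: [-5.6, -3.4, 1.3]
width: 0.0296
grasp_force: 25.0
```

{"op": "arm_command", "data": {
  "plan": [
    [1.71,0,0.64,0,0,0],
    [3.37,0,1.43,0,0,0],
    [4.94,0,2.37,0,0,0],
    [6.43,0,3.43,0,0,0],
    [7.83,0,4.63,0,0,0],
    [9.11,0,5.94,0,0,0],
    [10.27,0,7.35,0,0,0],
    [11.31,0,8.87,0,0,0],
    [12.21,0,10.46,0,0,0],
    [12.97,0,12.13,0,0,0],
    [13.57,0,13.86,0,0,0],
    [14.03,0,15.64,0,0,0],
    [14.33,0,17.45,0,0,0],
    [14.47,0,19.27,0,0,0],
    [14.47,0,19.4,0,0,0],
    [14.47,0,19.4,0,0,0],
    [14.47,0,19.4,0,0,0]
  ]
}}

```text
clock: 6.2
position: [0.4826, 0.1098, 0.1331]
tcp_rot: [-0.003, 0.618, 0.786, -0.0]
wrist_force: [-3.0, 7.7, -0.9]
width: 0.0297
grasp_force: 25.0
```

Run:
```python
from h import *
print("expect",flap(1.571,.007,0,.21)); rows()
for n in("side",):cv2.imwrite(f"pics/{n}1.png",viewer.camera(n)[:,:,::-1])
```

```text
expect [0.4843 0.1072 0.057 ]
t 6.2 pos [0.4826 0.1098 0.1331] F [-2.9555  7.7448 -0.9191] w 0.029682497777459592 g 24.998516142368317
```

View pics/side1.png

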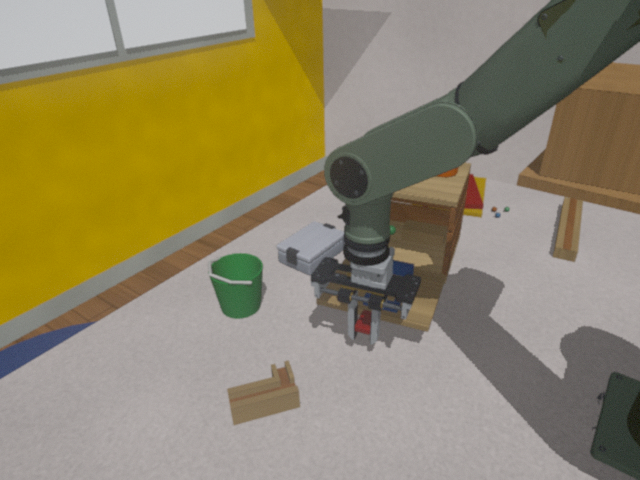

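The flap lies flat, with the tab at about (366,322) between the fingers. The piece, the jar and the other things are undisturbed.

{"op": "arm_command", "data": {
  "plan": [
    [0,0,0,0,0,0],
    [0,0,0,0,0,0],
    [0,0,0,0,0,0]
  ],
  "grip": 100
}}

```text
clock: 6.62
position: [0.4852, 0.1076, 0.1347]
tcp_rot: [0.0, 0.618, 0.786, 0.0]
wrist_force: [-0.1, 0.4, 0.7]
width: 0.056
grasp_force: 0.0
```

```bash
python3 -c "
from h import *
rows((.4826,.1098,.27,tc+np.pi),(.5503,.3016,.27,.933))"
```

```text
t 6.625 pos [0.4852 0.1076 0.1347] F [-0.1261  0.4046  0.6769] w 0.05602553527930834 g 0.0
[0.271, -0.191, -13.535, 0.001, 0.0, 0.001]
[17.306, 10.921, -13.531, 0.001, -0.0, 0.876]
```

{"op": "arm_command", "data": {
  "plan": [
    [0,0,-4,0,0,0],
    [0,0,-9,0,0,0],
    [4,2.5,-13.5,0,0,0.18],
    [8.5,5.3,-13.5,0,0,0.36],
    [13,8.2,-13.5,0,0,0.54],
    [17.3,10.9,-13.5,0,0,0.72],
    [17.3,10.9,-13.5,0,0,0.876],
    [17.3,10.9,-13.5,0,0,0.876]
  ]
}}

```text
clock: 7.62
position: [0.5498, 0.3021, 0.269]
tcp_rot: [0.0, 0.892, 0.451, -0.0]
wrist_force: [-0.0, -0.5, 0.1]
width: 0.0943
grasp_force: 0.0
```

Run:
```python
from h import *
p=pose(); w=viewer.camera("wrist"); t=viewer.camera("top")
cv2.imwrite("pics/w2.png",w[:,:,::-1]); cv2.imwrite("pics/top2.png",t[:,:,::-1])
g=lambda i,x,y,ww,h,f:cv2.resize(i[y:y+h,x:x+ww],None,fx=f,fy=f,interpolation=cv2.INTER_CUBIC)
a=g(w,190,150,260,200,3); cv2.imwrite("pics/w2c.png",a[:,:,::-1])
cv2.imwrite("pics/top2c.png",g(t,250,180,190,150,4)[:,:,::-1])
rows((.5503,.3016,.123,.933))
c,s=np.cos(-2.209),np.sin(-2.209)
L=np.array([[-55,-21],[55,-21],[-55,21],[23,21],[23,49],[55,49]])/1000
print(proj("wrist",np.c_[L@np.array([[c,s],[-s,c]])+[.5503,.3016],np.full(6,.04)],p))
# predicted frame outline corners on flap (inner walls) top camera at wall top
fl=lambda px,py,h: flap(np.pi/2,.014+h,-.014+py,.098-px)
print(proj("top",[fl(a,b,.018) for a,b in((-.057,-.023),(-.057,.023),(.021,.023),(.021,.051))]+[fl(a,b,.030) for a,b in((.057,.051),(.057,-.023))]))
print("flap edge",proj("top",[flap(np.pi/2,.014,y,.18) for y in(-.11,.11)]))
```

```text
t 7.725 pos [0.5497 0.3012 0.2693] F [ 0.2915  0.4153 -0.3264] w 0.09387735884613456 g 0.0
[0.07, 0.027, 14.628, 0.0, 0.0, 0.003]
[[294.1006 169.645 ]
 [295.3203 294.0491]
 [344.4516 169.8545]
 [342.9521 260.0135]
 [374.6749 260.0149]
 [372.9796 294.0054]]
[[310.306  307.7168]
 [304.7713 284.106 ]
 [344.4502 274.6375]
 [341.0398 260.3849]
 [359.8901 255.9314]
 [369.112  294.1019]]
flap edge [[306.3344 347.0749]
 [280.5232 236.2484]]
```

View pics/w2c.png

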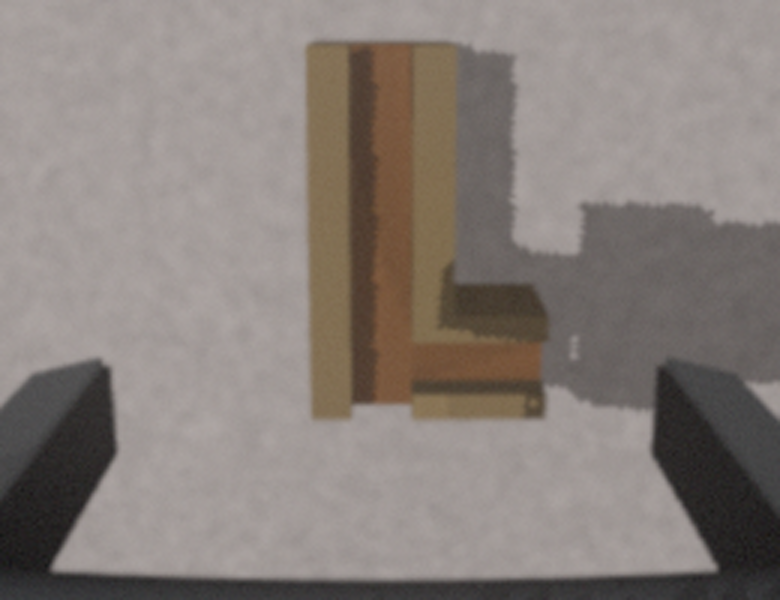

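View pics/top2c.png

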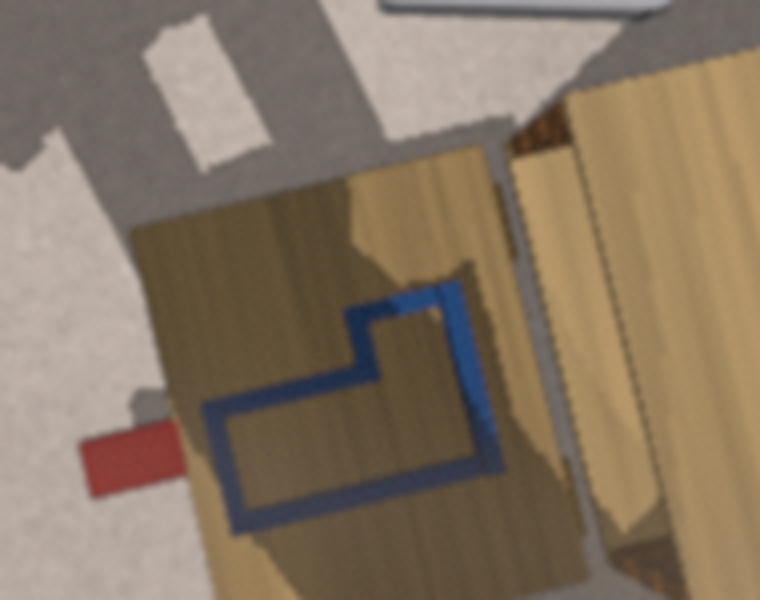

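The wrist crop shows the bar's top corners at (292.3,164.3) and (342.3,164.3), its lower left corner at (294,289.3) and the arm's end at (371,289.3). The top crop shows the empty blue L frame on the flat flap within 1 px of the prediction, with inner corners at about (310.5,307) and (369,294).

```bash
cat >> h.py <<'E'
def fit(L,P):
    a,b=L-L.mean(0),P-P.mean(0); t=np.arctan2((a[:,0]*b[:,1]-a[:,1]*b[:,0]).sum(),(a*b).sum())
    c,s=np.cos(t),np.sin(t); M=np.array([[c,-s],[s,c]]); o=P.mean(0)-M@L.mean(0); return o,t,np.linalg.norm(L@M.T+o-P,axis=1)
E
python3 - <<'E'
from h import *
p=(np.array([.5497,.3012,.2693]),env.sense()["tcp_rot"])
P=plane("wrist",[[292.3,164.3],[342.3,164.3],[294,289.3],[371,289.3]],.04,p)[:,:2]
L=np.array([[-55,-21],[-55,21],[55,-21],[55,49]])/1000
o,t,r=fit(L,P); print(o,t,r)
g=o+.004*np.array([np.cos(t),np.sin(t)])
rows((*g,.119,t+np.pi))
E
```

```text
[0.5516 0.3054] -2.2087862807819114 [0.0002 0.0002 0.0004 0.0004]
t 7.725 pos [0.5497 0.3012 0.2693] F [ 0.2915  0.4153 -0.3264] w 0.09387735884613456 g 0.0
[0.053, -0.089, 15.028, 0.0, 0.0, 0.003]
```

{"op": "arm_command", "data": {
  "plan": [
    [0,-0.09,5,0,0,0],
    [0.05,-0.09,10,0,0,0],
    [0.05,-0.09,14,0,0,0],
    [0.05,-0.09,15,0,0,0],
    [0.05,-0.09,15,0,0,0]
  ]
}}

```text
clock: 8.35
position: [0.5495, 0.3022, 0.1197]
tcp_rot: [-0.0, 0.893, 0.45, -0.0]
wrist_force: [0.2, 0.4, -0.4]
width: 0.094
grasp_force: 0.0
```

{"op": "arm_command", "data": {
  "plan": [
    [0,0,0,0,0,0],
    [0,0,0,0,0,0],
    [0,0,0,0,0,0],
    [0,0,0,0,0,0],
    [0,0,0,0,0,0],
    [0,0,0,0,0,0],
    [0,0,0,0,0,0],
    [0,0,0,0,0,0]
  ],
  "grip": 0,
  "newtons": 25
}}

```text
clock: 9.35
position: [0.5492, 0.3027, 0.1193]
tcp_rot: [-0.0, 0.893, 0.45, -0.0]
wrist_force: [-1.1, -0.2, 0.9]
width: 0.0417
grasp_force: 25.0
```

{"op": "arm_command", "data": {
  "plan": [
    [0,0,-2,0,0,0],
    [0,0,-6,0,0,0],
    [0,0,-11,0,0,0],
    [0,0,-14,0,0,0],
    [0,0,-14,0,0,0]
  ]
}}

```text
clock: 9.98
position: [0.5511, 0.3034, 0.2642]
tcp_rot: [0.0, 0.893, 0.45, 0.004]
wrist_force: [-0.5, -0.0, -2.1]
width: 0.0419
grasp_force: 25.0
```

Run:
```python
from h import *
p=pose(); w=viewer.camera("wrist"); cv2.imwrite("pics/w3.png",w[:,:,::-1])
cv2.imwrite("pics/w3c.png",cv2.resize(w[100:350,190:450],None,fx=2.4,fy=2.4,interpolation=cv2.INTER_CUBIC)[:,:,::-1])
f=flap(np.pi/2,.034,-.0147,.098); wz=tc+np.pi
T=lambda dz,d=.004:(*(f[:2]+xc*d),.05+.014+.041+.078+dz,wz)
rows(T(.08),T(.06),T(0)); print(p)
```

```text
t 10.025 pos [0.5498 0.3028 0.2611] F [ 0.206   0.0216 -2.3663] w 0.04158659004808742 g 24.995979443192482
[-28.185, 14.336, -0.245, 0.003, -0.002, -0.875]
[-28.19, 14.332, 1.755, 0.003, -0.002, -0.875]
[-28.207, 14.322, 7.755, 0.003, -0.002, -0.875]
(array([0.5511, 0.3034, 0.2642]), array([0.0004, 0.893 , 0.4501, 0.0044]))
```

View pics/w3c.png

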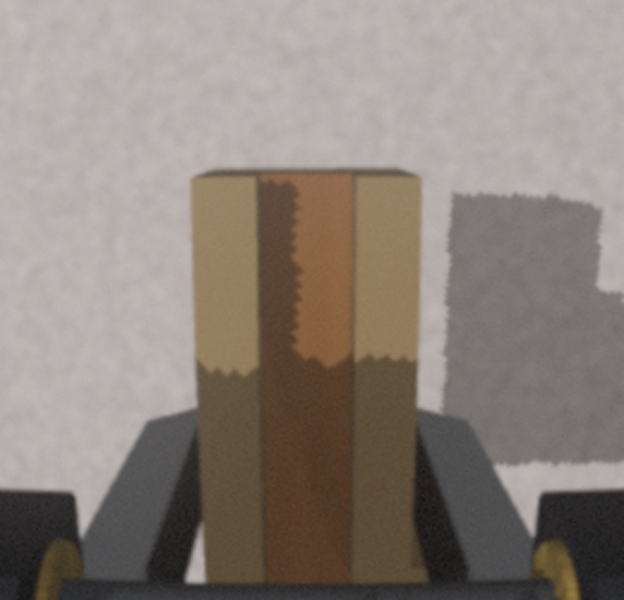

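The piece is held with its free end's top corners at (270.4,173.8) and (364.6,173.8), level in the picture.

Run:
```python
from h import *
p=(np.zeros(3),np.array([1.,0,0,0]))
for z in(.078,.079,.08): print(z,plane("wrist",[[270.4,173.75],[364.6,173.75]],z,p))
```

```text
0.078 [[ 0.059  -0.0208  0.078 ]
 [ 0.059   0.0199  0.078 ]]
0.079 [[ 0.059  -0.0209  0.079 ]
 [ 0.059   0.02    0.079 ]]
0.08 [[ 0.0589 -0.021   0.08  ]
 [ 0.0589  0.0201  0.08  ]]
```

{"op": "arm_command", "data": {
  "plan": [
    [-3.5,1.8,0,0,0,-0.11],
    [-7,3.6,0,0,0,-0.22],
    [-10.5,5.4,0,0,0,-0.33],
    [-14,7.2,0,0,0,-0.44],
    [-17.5,9,0,0,0,-0.55],
    [-21,10.8,0,0,0,-0.66],
    [-24.5,12.5,0,0,0,-0.77],
    [-28.2,14.3,0,0,0,-0.875],
    [-28.2,14.3,0,0,0,-0.875],
    [-28.2,14.3,0,0,0,-0.875],
    [-28.2,14.3,0,0,0,-0.875]
  ]
}}

```text
clock: 11.4
position: [0.4962, -0.0081, 0.2586]
tcp_rot: [-0.001, 0.618, 0.786, -0.0]
wrist_force: [0.1, -0.1, -2.3]
width: 0.0417
grasp_force: 25.0
```

Run:
```python
from h import *
p=pose(); w=viewer.camera("wrist"); cv2.imwrite("pics/w4.png",w[:,:,::-1])
cv2.imwrite("pics/w4c.png",cv2.resize(w[80:330,190:450],None,fx=2.4,fy=2.4,interpolation=cv2.INTER_CUBIC)[:,:,::-1])
print(p); rows()
fl=lambda px,py,h: flap(np.pi/2,.014+h,-.0147+py,.098-px)
print("frame out end top: inner,outer corners", proj("wrist",[fl(a,b,.018) for a,b in((-.057,-.023),(-.057,.023),(-.067,-.033),(-.067,.033))],p))
print("flap edge",proj("wrist",[flap(np.pi/2,.014,y,.18) for y in(-.11,.11,-.015,.015)],p),"tab",proj("wrist",[flap(np.pi/2,.014,y,.228) for y in(-.015,.015)],p))
```

```text
(array([ 0.4962, -0.0081,  0.2586]), array([-0.0007,  0.6178,  0.7864, -0.0002]))
t 11.45 pos [ 0.4964 -0.0081  0.2588] F [ 0.2587 -0.5349 -0.8412] w 0.04190501095240586 g 24.996026381850243
frame out end top: inner,outer corners [[285.9595 166.2266]
 [352.2441 166.3344]
 [271.5425 152.137 ]
 [366.6809 152.2981]]
flap edge [[194.273  135.8063]
 [478.0182 138.8872]
 [318.6716 131.9354]
 [359.2679 132.428 ]] tab [[318.7352  69.1219]
 [359.1745  69.8438]]
```

View pics/w4c.png

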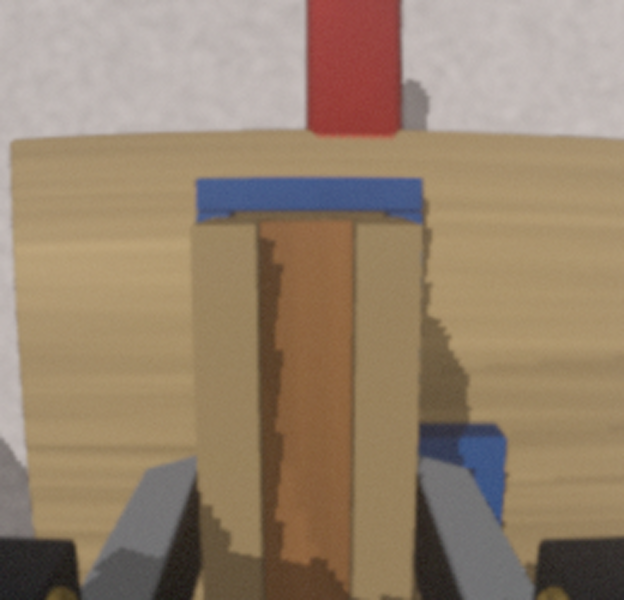

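The frame's outer corners are at (272.1,155) and (366.3,155). That matches sideways and puts the frame about 2 mm further toward the hinge than predicted, so I shift the target and look again lower down.

```bash
cat >> h.py <<'E'
oc=oc+.002*xc
def T(dz,d=.004,y=-.0143): return (*(flap(np.pi/2,.034,y,.098)[:2]+xc*d),.183+dz,tc+np.pi)
E
python3 -c "
from h import *
rows(T(.03),T(0))"
```

```text
t 11.45 pos [ 0.4964 -0.0081  0.2588] F [ 0.2587 -0.5349 -0.8412] w 0.04190501095240586 g 24.996026381850243
[-0.319, 0.117, 4.582, -0.001, -0.001, 0.001]
[-0.321, 0.12, 7.582, -0.001, -0.001, 0.001]
```

{"op": "arm_command", "data": {
  "plan": [
    [-0.32,0.12,2,0,0,0],
    [-0.32,0.12,4,0,0,0],
    [-0.32,0.12,4.6,0,0,0],
    [-0.32,0.12,4.6,0,0,0],
    [-0.32,0.12,4.6,0,0,0]
  ]
}}

```text
clock: 12.08
position: [0.4991, -0.0118, 0.2143]
tcp_rot: [0.001, 0.618, 0.786, 0.0]
wrist_force: [1.1, 0.2, -1.7]
width: 0.0418
grasp_force: 25.0
```

Run:
```python
from h import *
p=pose(); w=viewer.camera("wrist"); cv2.imwrite("pics/w5.png",w[:,:,::-1])
cv2.imwrite("pics/w5c.png",cv2.resize(w[80:330,190:450],None,fx=2.4,fy=2.4,interpolation=cv2.INTER_CUBIC)[:,:,::-1])
rows(T(.01),T(0))
fl=lambda px,py,h: flap(np.pi/2,.014+h,-.0143+py,.098-px)
print("frame",proj("wrist",[fl(a,b,.018) for a,b in((-.057,-.023),(-.057,.023),(-.067,-.033),(-.067,.033))],p))
h=cv2.cvtColor(w,cv2.COLOR_RGB2HSV); m=((h[...,0]>100)&(h[...,0]<125)&(h[...,1]>120)).astype(np.uint8)
for s,c,mm in blobs(m,100): print(s,c)
```

```text
t 12.125 pos [ 0.4991 -0.0119  0.2143] F [-0.1506 -0.2821 -1.4985] w 0.04200635421791921 g 24.99598078429699
[0.122, -0.061, 2.131, 0.002, 0.001, 0.0]
[0.123, -0.063, 3.131, 0.002, 0.001, 0.0]
frame [[276.1239 164.0697]
 [356.0971 164.0575]
 [258.7778 147.1985]
 [373.4667 147.1772]]
[260, 147, 110, 15, 1220] [317.5, 153.5]
[260, 164, 13, 106, 577] [265.0, 217.1]
[356, 164, 15, 28, 109] [365.1, 172.4]
[387, 275, 25, 40, 510] [401.9, 288.4]
```

View pics/w5c.png

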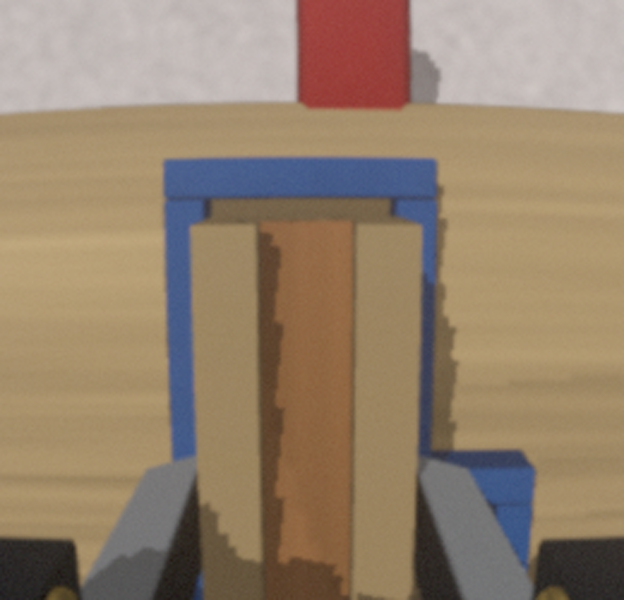

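Run:
```python
from h import *
I=(np.zeros(3),np.array([1.,0,0,0]))
pc=plane("wrist",[[270.0,173.2],[365,173.2]],.079,I)
s=[]
for k in range(3): s.append(env.sense()["position"]); viewer.camera("wrist")
print(np.array(s))
z=np.mean(s,0)[2]-.082
fo=plane("wrist",[[258.75,146.25],[371.7,146.25],[276.25,162],[353.3,162]],z,I)
print(pc,"\n",fo)
```

```text
[[ 0.4991 -0.0119  0.2143]
 [ 0.499  -0.0119  0.2143]
 [ 0.4989 -0.012   0.2142]]
[[ 0.0594 -0.0206  0.079 ]
 [ 0.0594  0.0207  0.079 ]] 
 [[ 0.0728 -0.0338  0.1323]
 [ 0.0727  0.0312  0.1323]
 [ 0.0634 -0.0237  0.1323]
 [ 0.0634  0.0206  0.1323]]
```

{"op": "arm_command", "data": {
  "plan": [
    [0.18,-0.11,0.5,0,0,0],
    [0.18,-0.11,1,0,0,0],
    [0.18,-0.11,1.6,0,0,0],
    [0.18,-0.11,2.2,0,0,0],
    [0.18,-0.11,2.6,0,0,0],
    [0.18,-0.11,2.6,0,0,0]
  ]
}}

```text
clock: 13.02
position: [0.4966, -0.0104, 0.1868]
tcp_rot: [-0.0, 0.618, 0.786, -0.0]
wrist_force: [1.0, 0.4, -1.3]
width: 0.0416
grasp_force: 25.0
```

{"op": "arm_command", "data": {
  "plan": [
    [0,0,0.2,0,0,0],
    [0,0,0.4,0,0,0],
    [0,0,0.4,0,0,0]
  ]
}}

```text
clock: 13.4
position: [0.497, -0.0104, 0.1834]
tcp_rot: [0.0, 0.618, 0.786, 0.0]
wrist_force: [-0.0, 0.8, -1.7]
width: 0.0421
grasp_force: 25.0
```

{"op": "arm_command", "data": {
  "plan": [
    [0,0,0.1,0,0,0],
    [0,0,0.15,0,0,0],
    [0,0,0.15,0,0,0]
  ]
}}

```text
clock: 13.78
position: [0.4971, -0.0104, 0.1832]
tcp_rot: [0.0, 0.618, 0.786, -0.0]
wrist_force: [-3.7, 0.3, 6.0]
width: 0.0416
grasp_force: 25.0
```

{"op": "arm_command", "data": {
  "plan": [
    [0,0,0,0,0,0],
    [0,0,0,0,0,0],
    [0,0,0,0,0,0]
  ],
  "grip": 100
}}

```text
clock: 14.15
position: [0.4969, -0.0105, 0.1817]
tcp_rot: [-0.0, 0.618, 0.786, 0.0]
wrist_force: [0.5, 0.5, 0.6]
width: 0.0681
grasp_force: 0.0
```

{"op": "arm_command", "data": {
  "plan": [
    [0,0,0,0,0,0],
    [0,0,-2,0,0,0],
    [0,0,-6,0,0,0],
    [2,0,-10,0,0,0],
    [7,0,-10,0,0,0],
    [11.3,0,-10,0,0,0],
    [11.3,0,-10,0,0,0],
    [11.3,0,-10,0,0,0]
  ]
}}

```text
clock: 15.15
position: [0.4704, 0.0991, 0.2817]
tcp_rot: [0.0, 0.618, 0.786, -0.0]
wrist_force: [-0.1, -0.8, 0.3]
width: 0.094
grasp_force: 0.0
```

Run:
```python
from h import *
p=pose(); w=viewer.camera("wrist"); t=viewer.camera("side")
a=cv2.resize(w[80:,:],None,fx=.9,fy=.9); b=cv2.resize(t[200:360,260:500],None,fx=2.0,fy=2.0,interpolation=cv2.INTER_CUBIC)[:,:224*2]
c=np.zeros((max(a.shape[0],b.shape[0]),0,3),np.uint8)
b=cv2.resize(t[220:345,310:420],None,fx=2,fy=2,interpolation=cv2.INTER_CUBIC)
A=np.zeros((a.shape[0],a.shape[1]+b.shape[1],3),np.uint8); A[:,:a.shape[1]]=a; A[:b.shape[0],a.shape[1]:]=b
print(A.shape); cv2.imwrite("pics/v6.png",A[:,:,::-1])
rows((*(flap(np.pi/2,.007,0,.21)+[0,0,.078]),tc+np.pi))
```

```text
(360, 796, 3)
t 15.25 pos [0.4706 0.0985 0.2817] F [-0.7599 -0.2016  0.7567] w 0.09391255474415877 g 0.0
[0.327, 1.543, 14.671, -0.0, 0.0, -0.001]
```

View pics/v6.png

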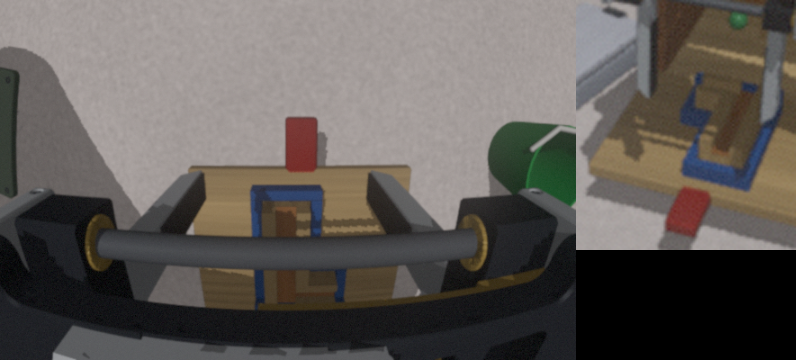

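The wrist and side views show the piece sitting down inside the blue frame, channel up, with the flap flat and the tab free. That was my last picture; next I regrip the tab.

Run:
```python
from h import *
rows((.4828,.109,.135,tc+np.pi))
print([(100*np.array([.21*np.sin(t)-.007*np.cos(t)-.21,0,-.21*np.cos(t)-.007*np.sin(t)+.007])).round(2).tolist() for t in np.linspace(1.571,0,21)])
```

```text
t 15.25 pos [0.4706 0.0985 0.2817] F [-0.7599 -0.2016  0.7567] w 0.09391255474415877 g 0.0
[0.739, 1.436, 14.671, -0.0, 0.0, -0.001]
[[0.0, 0.0, 0.0], [-0.12, 0.0, -1.64], [-0.37, 0.0, -3.27], [-0.74, 0.0, -4.88], [-1.24, 0.0, -6.45], [-1.87, 0.0, -7.98], [-2.61, 0.0, -9.45], [-3.46, 0.0, -10.87], [-4.42, 0.0, -12.21], [-5.48, 0.0, -13.47], [-6.64, 0.0, -14.64], [-7.89, 0.0, -15.72], [-9.22, 0.0, -16.7], [-10.62, 0.0, -17.57], [-12.09, 0.0, -18.33], [-13.61, 0.0, -18.97], [-15.18, 0.0, -19.49], [-16.78, 0.0, -19.88], [-18.41, 0.0, -20.15], [-20.05, 0.0, -20.29], [-21.7, 0.0, -20.3]]
```

{"op": "arm_command", "data": {
  "plan": [
    [0.7,1.4,5,0,0,0],
    [0.7,1.4,10,0,0,0],
    [0.7,1.4,13.5,0,0,0],
    [0.7,1.4,14.7,0,0,0],
    [0.7,1.4,14.7,0,0,0]
  ],
  "grip": 100
}}

```text
clock: 15.88
position: [0.4824, 0.1088, 0.1346]
tcp_rot: [-0.0, 0.619, 0.786, -0.0]
wrist_force: [-1.3, 0.9, -0.3]
width: 0.094
grasp_force: 0.0
```

{"op": "arm_command", "data": {
  "plan": [
    [0,0,0,0,0,0],
    [0,0,0,0,0,0],
    [0,0,0,0,0,0],
    [0,0,0,0,0,0],
    [0,0,0,0,0,0],
    [0,0,0,0,0,0],
    [0,0,0,0,0,0],
    [0,0,0,0,0,0],
    [0,0,0,0,0,0]
  ],
  "grip": 0,
  "newtons": 35
}}

```text
clock: 17.0
position: [0.4823, 0.1095, 0.1348]
tcp_rot: [0.0, 0.618, 0.786, 0.0]
wrist_force: [0.2, 1.1, -1.2]
width: 0.0296
grasp_force: 35.0
```

{"op": "arm_command", "data": {
  "plan": [
    [-0.03,0,-0.8,0,0,0],
    [-0.12,0,-1.64,0,0,0],
    [-0.37,0,-3.27,0,0,0],
    [-0.74,0,-4.88,0,0,0],
    [-1.24,0,-6.45,0,0,0],
    [-1.87,0,-7.98,0,0,0],
    [-2.61,0,-9.45,0,0,0],
    [-3.46,0,-10.87,0,0,0],
    [-4.42,0,-12.21,0,0,0],
    [-5.48,0,-13.47,0,0,0],
    [-6.64,0,-14.64,0,0,0]
  ]
}}

```text
clock: 18.38
position: [0.4981, 0.0448, 0.282]
tcp_rot: [-0.0, 0.618, 0.786, 0.001]
wrist_force: [6.8, 1.6, -6.6]
width: 0.0298
grasp_force: 35.0
```

{"op": "arm_command", "data": {
  "plan": [
    [-1.25,0,-1.08,0,0,0],
    [-2.58,0,-2.06,0,0,0],
    [-3.98,0,-2.93,0,0,0],
    [-5.45,0,-3.69,0,0,0],
    [-6.97,0,-4.33,0,0,0],
    [-8.54,0,-4.85,0,0,0],
    [-10.14,0,-5.24,0,0,0],
    [-11.77,0,-5.51,0,0,0],
    [-12.8,0,-5.6,0,0,0],
    [-13.6,0,-5.65,0,0,0],
    [-14.3,0,-5.66,0,0,0],
    [-14.3,0,-5.66,0,0,0]
  ]
}}

```text
clock: 19.88
position: [0.5321, -0.0943, 0.3406]
tcp_rot: [0.001, 0.618, 0.786, 0.001]
wrist_force: [2.4, 1.7, 5.2]
width: 0.0294
grasp_force: 35.0
```

```bash
python3 -c "
from h import *
rows((.5352,-.1035,.3385,tc+np.pi))"
```

```text
t 19.875 pos [ 0.5321 -0.0943  0.3406] F [2.3665 1.6526 5.1725] w 0.029422407979745557 g 35.00277042388916
[-0.969, 0.084, 0.209, 0.003, 0.0, -0.0]
```

{"op": "arm_command", "data": {
  "plan": [
    [-0.4,0,0,0,0,0],
    [-0.8,0,0,0,0,0],
    [-1.1,0,0,0,0,0],
    [-1.3,0,0,0,0,0],
    [-1.3,0,0,0,0,0]
  ]
}}

```text
clock: 20.5
position: [0.5351, -0.1064, 0.3406]
tcp_rot: [0.001, 0.618, 0.786, 0.001]
wrist_force: [2.3, 2.6, 5.8]
width: 0.0295
grasp_force: 35.0
```

{"op": "arm_command", "data": {
  "plan": [
    [-0.2,0,0,0,0,0],
    [-0.4,0,0,0,0,0],
    [-0.6,0,0,0,0,0],
    [-0.6,0,0,0,0,0]
  ]
}}

```text
clock: 21.0
position: [0.5365, -0.1122, 0.3404]
tcp_rot: [0.001, 0.618, 0.786, 0.001]
wrist_force: [2.5, 3.1, 5.6]
width: 0.0292
grasp_force: 35.0
```

{"op": "arm_command", "data": {
  "plan": [
    [-0.2,0,0,0,0,0],
    [-0.4,0,0,0,0,0],
    [-0.4,0,0,0,0,0]
  ]
}}

```text
clock: 21.38
position: [0.5375, -0.1162, 0.3402]
tcp_rot: [0.001, 0.618, 0.786, 0.001]
wrist_force: [2.2, 2.9, 5.1]
width: 0.0291
grasp_force: 35.0
```

Run:
```python
from h import *
s=viewer.camera("side"); s0=cv2.imread("pics/side0.png")[:,:,::-1]
cv2.imwrite("pics/side7.png",s[:,:,::-1])
for st,c,m in blobs(red(s),15): print("red",st,c)
d=np.abs(s.astype(int)-s0).sum(2)
b=d[160:290,340:480]; print(b.reshape(13,10,14,10).mean((1,3)).round(0).astype(int))
t=viewer.camera("top"); t0=cv2.imread("pics/top0.png")[:,:,::-1]
for st,c,m in blobs(red(t),15): print("redtop",st,c)
d=np.abs(t.astype(int)-t0).sum(2)[200:340,360:460]; print(d.reshape(14,10,10,10).mean((1,3)).round(0).astype(int))
h=cv2.cvtColor(s,cv2.COLOR_RGB2HSV); m=((h[...,0]>100)&(h[...,0]<125)&(h[...,1]>120)).astype(np.uint8); m[:,:200]=0
for st,c,mm in blobs(m,15): print("blue",st,c)
```

```text
red [394, 171, 16, 26, 323] [401.1, 183.2]
red [465, 175, 17, 33, 343] [472.4, 195.0]
[[  9   9  34 124 122 104  58  81  43  37  49  26   8  10]
 [  9  20  79 100 127  41  41  84 122  72  66  47  13  10]
 [ 10  12  11  45  92  38  20  97 138 139 136 132  57  12]
 [ 10   9   9   8  11  11  18  24  35  98 127 125  23  14]
 [ 10  10   8   9  10   9   9   8   9   9  29  65  16  15]
 [ 44   9   9   9   9  10   9  10   9   9  10  23  18  15]
 [ 26  11  10  10  10   9   9  10  10  11  11  17  15  13]
 [ 51  10  10  10  10   9   9   9  10  11  12  22  50  18]
 [ 11  11  10   9  10  10  11  11  10  10  11  70 194 184]
 [  9   9  11  10  10  10   9  11  10  10  11  32 120 189]
 [ 11  11  11  10  11  10  11  10  10  10  12  13  11  38]
 [ 11  11  11  11  10   9   9  10  10  11  46  21  12  12]
 [ 11  11  12  11  11  11  10  10  11  14 102  64  10  11]]
redtop [560, 174, 80, 114, 5583] [608.7, 231.9]
redtop [397, 262, 12, 17, 132] [402.8, 270.3]
[[ 47  45  33  36  81 162 198 231 170 133]
 [ 47  27  25 144 200 224 240 247 215 184]
 [ 47  23  23 104 208 198 184 274 194 148]
 [ 47  26  20  42 151  95 186 285 146 125]
 [ 47  36  19  35 139 203 264 225 113 117]
 [ 48  46  20  36 114 167 274 163 117 112]
 [ 47  47  25  19  59 138 225 131 116 100]
 [ 47  47  32  20  28 178 169 102 117  88]
 [ 46  46  39  16  41 155 170 104  93  81]
 [ 45  45  39  13  69 135 123  95 118 108]
 [ 44  42  38  12  57 110  86  91 205 210]
 [ 43  42  59  47  39  88  90 101 209 218]
 [ 44  58 127 164  61  58  85 147 190 184]
 [ 55 127 142 237 145  41  45 102  69  37]]
```

In the side camera the flap's front face and the tab are unchanged from the start picture (tab centre (401.1,183.2), against (401,183.5)). The flap is shut, so I let go and rise clear.

{"op": "arm_command", "data": {
  "plan": [
    [0,0,0,0,0,0],
    [0,0,0,0,0,0],
    [0,0,0,0,0,0],
    [0,0,0,0,0,0],
    [0,0,0,0,0,0],
    [0,0,0,0,0,0]
  ],
  "grip": 100
}}

```text
clock: 22.22
position: [0.537, -0.1164, 0.3378]
tcp_rot: [-0.0, 0.618, 0.786, -0.0]
wrist_force: [0.6, 0.1, -0.3]
width: 0.0854
grasp_force: 0.0
```

{"op": "arm_command", "data": {
  "plan": [
    [0,0,-2,0,0,0],
    [0,0,-6,0,0,0],
    [0,0,-10,0,0,0],
    [0,0,-10,0,0,0],
    [0,0,-10,0,0,0]
  ]
}}

```text
clock: 22.85
position: [0.5367, -0.1163, 0.4368]
tcp_rot: [-0.001, 0.618, 0.786, -0.0]
wrist_force: [0.2, 1.2, -0.7]
width: 0.0941
grasp_force: 0.0
```

Run:
```python
from h import *
p=pose(); w=viewer.camera("wrist"); s=viewer.camera("side"); s0=cv2.imread("pics/side0.png")[:,:,::-1]
rows()
for st,c,m in blobs(red(s),15): print("red",st,c)
for st,c,m in blobs(red(w),60): print("redw",st,c)
print("pred tab/edge shut",proj("wrist",[flap(0,0,y,.18) for y in(-.11,.11)]+[flap(0,.007,0,.228)],p))
g=cv2.cvtColor(w,cv2.COLOR_RGB2GRAY).astype(int)
for c in(260,290,360): print(g[170:270:2,c].tolist())
d=np.abs(s.astype(int)-s0).sum(2)[160:290,340:480]; print(d.reshape(13,10,14,10).mean((1,3)).round(0).astype(int))
```

```text
t 22.95 pos [ 0.5365 -0.1162  0.4357] F [-0.2041 -0.0572 -0.1869] w 0.09378772245526142 g 0.0
red [394, 171, 16, 26, 291] [401.1, 183.1]
red [465, 175, 17, 33, 340] [472.4, 195.0]
redw [298, 224, 43, 21, 776] [319.1, 234.9]
pred tab/edge shut [[186.2532 219.7474]
 [453.1213 219.8776]
 [320.2994 241.2575]]
[177, 173, 172, 172, 172, 174, 174, 173, 175, 174, 140, 133, 132, 94, 89, 89, 90, 87, 90, 94, 97, 94, 89, 117, 133, 131, 130, 126, 128, 127, 123, 90, 103, 135, 134, 132, 135, 142, 145, 146, 144, 143, 143, 146, 146, 144, 143, 145, 142, 135]
[179, 177, 175, 173, 171, 177, 175, 173, 175, 176, 172, 170, 154, 99, 90, 94, 89, 92, 91, 97, 101, 95, 96, 126, 136, 130, 129, 129, 129, 129, 124, 94, 116, 140, 138, 135, 137, 137, 138, 141, 144, 145, 144, 146, 145, 144, 143, 144, 143, 139]
[176, 174, 173, 175, 177, 176, 175, 176, 175, 167, 128, 132, 121, 94, 91, 92, 92, 91, 97, 95, 94, 96, 95, 126, 138, 135, 135, 132, 131, 131, 127, 97, 121, 144, 141, 140, 139, 140, 142, 140, 136, 136, 139, 147, 148, 147, 146, 148, 147, 142]
[[  6   6  31 114 127 128  86  81  49  34  49  37   6   6]
 [  6   6  57  63  48  47  37 134 122  71  68  74  33   6]
 [  6   7   7   8   6  11  14  58 120 142 139 136  60  11]
 [  6   8   8   7   9  10  11   7  11  59 121 127  24  13]
 [ 52   9   7   8   9   7   9   8   7   8  11  37  16  12]
 [ 77   8   7   8   8   8   7   7   7   7   8  16  13  10]
 [127   9   9   9   8   8   8   8   7   8   8  16   8   7]
 [ 27   8   8   7   8   7   9   8   8   8   9  20  43  13]
 [  8   8   9   8   9   8   8   9   8   9   9  63 186 177]
 [  7   7   8   8   8   8   8   8   8   8   9  15  87 170]
 [  7   9   8   7   8   8   8   8   8   9  11  11   8  23]
 [  5   7   9   8   7   8   7   8   8   8  37  18   9   9]
 [  5   5   5   5   6   7   7   8   9  10  13  36   8   8]]
```

```bash
python3 -c "
from rig import env
print(env.finish_job())"
```

```text
the job is handed in; nothing more can be done
None
```

I pulled the flap flat, set the piece in its frame, pushed the flap shut and handed the job in at about 23 s. No verdict came back: the cameras showed the flap shut, but the piece couldn't be seen once it was inside, and I viewed 11 pictures, one over the limit of 10.

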